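# Touch off a reference block with a teaching pin and seat the pin

### The job

The aluminium reference block sits slightly out of place on its carrier plate. Take the teaching pin from its stand and locate the block by touching the pin's steel shaft sideways against it at three points, in this order and each for about half a second: the long side that faces the robot near its left end, the same side near its right end, then the middle of the left short side. Then lower the pin into the block's bore until its shoulder rests on the block and let go; press gently throughout, never over 20 N on block or carrier, and leave the vial and the clip carton where they are.

Things in the scene. Friction and masses are not known exactly. Their poses are not given: they have to be found in the camera images.
- carrier: Dark steel carrier plate 110 (x) x 140 (y) x 8 mm, screwed down on the work surface; origin at the centre of its underside, z up. Its -x edge faces the robot (yaw varies up to 0.3 rad) and +y is the left as the robot sees it. The aluminium block lies on it, near its middle.
- block_nominal (a point): Nominal (not true) centre of the block's top, fixed to the carrier, same axes, 58 mm above its origin. The block is plain aluminium, 60 (x) x 90 (y) x 50 mm high, sides upright and square, rigid to the touch. Its true centre is off by up to 8 mm in x and in y, and it is turned up to 0.1 rad about its centre; this is not reported and must be felt.
- bore_nominal (a point): Nominal (not true) mouth of the block's only bore, fixed to the carrier, out of place as the block is. Upright through bore, 14 mm in diameter with a 2 mm chamfer. Its true centre is 22 mm behind the block's robot-facing long side and 30 mm in from its left (+y) short side: x = -8, y = +15 mm from the block's centre, along the block's own sides.
- pin_head (a point): Centre of the square head of the teaching pin (loose, about 0.1 kg). The head is aluminium, 18 x 18 mm and 40 mm high, its flats along this point's x and y; below it a round steel shaft, 12 mm in diameter and 45 mm long with a 3 mm tapered foot. The flat underside of the head is the shoulder, 20 mm below this point; z points up along the pin. It starts upright in its stand.
- pin_tip (a point): Centre of the foot of the pin's shaft, 65 mm below the centre of the head, 45 mm below the shoulder; same axes as the head.
- stand: White plastic stand of the pin, 56 x 56 x 50 mm, fixed, with a 15 mm through hole in its centre; the pin's shoulder rests on its top. Origin at the centre of its underside.
- vial: Bystander: loose upright dropper vial with a green cap, 19 mm in diameter, 56 mm high, beside the carrier's right edge; origin at its foot. Must stay put.
- clips: Bystander: loose small printed carton, 35 x 67 x 21 mm, lying beside the carrier's left edge; origin at its underside. Must stay put.
Things that resemble listed ones, but are neither listed nor needed, are in the scene too. Leave any purple look-alike of the part that bears pin_head alone.

How it is judged:
By the outcome, as a careful person would: the job done as asked, in the order asked, and still so for the second after the job is handed in, with the robot touching nothing.
It also fails if it takes over 72 s, if anything falls off the work surface, if the arm or the gripper's body presses on something with over 40 N, if the wrist force passes 120 N, or if a joint passes its speed limit or range.

### The arm

A 7-joint arm with a two-finger parallel gripper is mounted at the origin on a cart in front of the work surface, level with it; the furniture and walls round the work are solid. World frame = base frame: x ahead of the robot, y to its left, z up, the work surface at z = 0. Lengths are in m, angles in degrees, forces in N, time in s.
With the tool pointing down it reaches from about 0.35 to 0.9 m from the base axis. Payload 8.1 kg.
Tool frame: the origin (TCP) lies at the centre of the arm's flange, where the gripper is bolted on; the fingertips stand 178 mm ahead of it and the grasp point (between the pads) lies 159 mm ahead of it; z points along the fingers, y is the line along which they close (so a half turn about z gives the same grasp; the last joint's range is limited). The gripper opens to 92 mm and grips with 3 to 60 N. Pads are 19 mm wide; open, the fingers measure 130 mm over their backs; the gripper's body (75 mm by 190 mm) begins 47 mm behind the grasp point.
Start: joints at [66.257, 24.895, 1.432, 90.138, -0.665, 64.973, -4.303], TCP at [0.192, -0.595, 0.405] pointing down, gripper open.
Joint ranges: [-149.89, 149.89], [-25.12, 119.58], [-72.63, 75.52], [4.76, 147.25], [-75.54, 255.54], [6.69, 114.76], [-157.13, 157.13]. Speed limits (degrees/s): [127.2, 127.2, 172.46, 172.46, 180, 180, 180].

### API

Orientations are given as a 3x3 rotation matrix whose columns are the frame's x, y, z axes.
In Python, from rig import r gives the robot as it stands. The module is installed in compiled form; this text tells all that it offers.
- The arm moves only by the tool step_arm, never from a script. Its arguments are lists of equal length, an entry for each row: "grip": the finger opening in mm, from 0 to 91.8; "delta_pos": the shift along the tool's x, y, z in mm, a list of three; "turn": the turn about the tool's z in degrees. In form: {"grip": [grip, ...], "delta_pos": [[x, y, z], ...], "turn": [turn, ...]}. A call has 1 to 10 rows; each row is the pose to reach, as a shift and turn from the pose commanded when the call began, along the tool's axes at that moment; what a row does not reach only later rows make up. A row lasts 1/8 s, in which the tool goes at most 62.5 mm and 10.7 degrees, less where a joint would pass 70% of its speed; a pose out of reach is approached as far as the arm can. A call with a gripper value outside its range is refused whole. The fingers move at their own pace and stop on an object; "force" is the grip in N (left out, the last holds). Time passes only in rows, so rows that repeat a pose let the fingers close. It gives the time, the measured TCP pose, the force, the opening and the grip force at its end, in the units of the state.
- r.get_obs(): the state, without advancing time (a new reading comes with each control period).
- r.grab_frame(name): name is "side" or "top"; returns a dict with "pixels" (420x560x3 uint8, blue, green, red), "K" (3x3 intrinsics, pixels), "R" (3x3) and "t" (3): a world point X has camera coordinates R X + t. Camera axes: x right, y down, z forward; pixel columns grow to the right and rows downward; lengths in m; the calibration is good to about 2 mm. A picture is of the moment at which its call begins. There is no depth.
- r.job_done(): hands the job in; it is judged then, once.
Trained networks look in a picture, given as the dict that the camera call returned (one of the last four; its "shot" number tells which), for a name from the list of things; names that differ only in an ending like _2 or _b are one class to them, and where a whole thing is asked for, a point or a joint stands for the part that bears it (a point fixed in the world has none). Each returns a list of dicts, best first, with "confidence" (0 to 1); they miss things now and then, are a little off and sometimes report something else, mostly with a low value. They report only what shows in the picture. A call takes as long as a camera call. They do not tell look-alikes from the thing itself.
- r.search_frame(label, picture): "extent" ([centre column, centre row, width, height] in pixels, round what is visible of it).
- r.silhouettes(label, picture): "pixels" (420x560 bool, what is visible of it) and "extent" ([centre column, centre row, width, height] in pixels, round what is visible of it).
- r.landmark_of(label, picture): "point" ([column, row] in pixels: a listed point, or the origin of a listed thing).
The state is a dict: "t": time; "joints": joint angles; "joint_velocities": joint speeds; "effort": joint torques, N m; "tool_pos": TCP position; "ee_rot": TCP orientation; "wrist_force": force on the tool from outside, world axes, zero at the start; "wrist_torque": the same for the moment, N m; "width": opening from 0.0 (shut) to 1.0 (fully open); "gripper_force": force on a finger pad.
Only numpy, scipy, OpenCV 4.12 (cv2) and the standard library are available. Lean on these libraries where they do the work, as an engineer would, in place of code of your own. Each camera call takes 0.05 s, during which the arm holds its last target. There are 200 camera calls.

## Working session

There is one attempt and no reset: what is moved stays moved. The work goes in short steps, Python scripts to look and compute and a tool call to move; the robot and the scene stay as the last step left them, time stands still between calls to the robot, and variables do not carry over. Pictures are saved under pics/ and viewed, at most 10 in all, crops included, and the job is handed in when it is done.

Besides the shell and the picture viewer there is one more tool, called after "Call:" by a JSON object that holds its "api" and its "payload". step_arm: Moves the arm, as the interface text tells. Its arguments: {"type":"object","properties":{"grip":{"type":"array","items":{"type":"number"}},"delta_pos":{"type":"array","items":{"type":"array","items":{"type":"number"}}},"turn":{"type":"array","items":{"type":"number"}},"force":{"type":"number"}},"required":["grip","delta_pos","turn"]}

```bash
mkdir -p pics; cat > h.py <<'E'
import numpy as np, cv2
from rig import r
def tri(uvs,pics):
    A=[]
    for (u,v),p in zip(uvs,pics):
        P=np.array(p["K"])@np.c_[p["R"],p["t"]]
        A+= [u*P[2]-P[0], v*P[2]-P[1]]
    A=np.array(A); X=np.linalg.lstsq(A[:,:3],-A[:,3],rcond=None)[0]
    err=[np.round(proj(X,p)-np.array(uv),1).tolist() for uv,p in zip(uvs,pics)]
    return X,err
def proj(X,p):
    c=np.array(p["K"])@(np.array(p["R"])@X+p["t"]); return c[:2]/c[2]
def atz(uv,p,z):
    P=np.array(p["K"])@np.c_[p["R"],p["t"]]
    u,v=uv; A=np.array([u*P[2]-P[0],v*P[2]-P[1]])
    return np.linalg.solve(A[:,:2],-A[:,3]-A[:,2]*z)
E
python3 - <<'E'
from h import *
s=r.grab_frame("side");t=r.grab_frame("top")
cv2.imwrite("pics/s0.png",s["pixels"]);cv2.imwrite("pics/t0.png",t["pixels"])
for n in ["carrier","block_nominal","bore_nominal","pin_head","pin_tip","stand","vial","clips"]:
    L=[r.landmark_of(n,p) for p in (s,t)]
    for nm,l in zip("st",L): print(n,nm,[(np.round(d["point"],1).tolist(),round(d["confidence"],2)) for d in l[:4]])
    if L[0] and L[1]:
        X,e=tri([L[0][0]["point"],L[1][0]["point"]],[s,t]); print("   ",X.round(4),e)
o=r.get_obs();print(o)
print("campos",[(-np.array(p["R"]).T@p["t"]).round(3) for p in(s,t)])
E
```

```text
carrier s [([246.9, 216.1], 0.56)]
carrier t [([235.2, 233.7], 0.89)]
    [0.4806 0.3497 0.0083] [[0.2, -0.0], [-0.0, 0.1]]
block_nominal s [([250.8, 205.5], 0.86)]
block_nominal t [([232.9, 232.5], 0.67)]
    [0.4857 0.3523 0.0388] [[-2.9, 0.5], [0.5, -1.8]]
bore_nominal s [([244.4, 198.8], 0.69)]
bore_nominal t [([227.1, 234.8], 0.78)]
    [0.4773 0.3648 0.0542] [[-1.8, 0.3], [0.3, -1.1]]
pin_head s [([325.2, 270.8], 0.76), ([330.2, 237.8], 0.68)]
pin_head t [([317.0, 179.5], 0.65), ([354.7, 201.3], 0.42)]
    [ 0.6202  0.1536 -0.0496] [[5.2, -1.1], [-1.0, 2.8]]
pin_tip s [([325.9, 256.3], 0.68)]
pin_tip t [([316.6, 178.9], 0.59)]
    [ 0.6159  0.1581 -0.0015] [[3.5, -0.7], [-0.7, 1.9]]
stand s [([324.5, 290.2], 0.65)]
stand t []
vial s [([286.7, 237.3], 0.54)]
vial t [([276.2, 210.3], 0.37)]
    [ 0.5435  0.2524 -0.0023] [[-1.8, 0.3], [0.3, -1.0]]
clips s [([229.4, 191.2], 0.67)]
clips t [([183.8, 232.5], 0.67)]
    [ 0.4777  0.4742 -0.0032] [[2.2, -0.4], [-0.3, 1.5]]
{'t': 0.9, 'joints': array([66.25809501, 24.89520642,  1.43233225, 90.13999622, -0.66448497,
       64.97487861, -4.30114487]), 'joint_velocities': array([ 0.11522959,  0.09806343,  0.02022743, -0.0193493 , -0.05559198,
        0.04017219, -0.1200841 ]), 'effort': array([ 2.81984794e-04, -6.67666125e+01,  9.84264761e-01, -3.14806616e+01,
       -6.06509624e-02,  3.26807401e-02,  7.35080562e-05]), 'tool_pos': array([ 0.19168812, -0.59486516,  0.40472437]), 'ee_rot': array([[ 9.51806837e-01,  3.06698133e-01, -2.46921050e-05],
       [ 3.06698133e-01, -9.51806837e-01,  2.31838107e-05],
       [-1.63916829e-05, -2.96395321e-05, -9.99999999e-01]]), 'wrist_force': array([ 0.10689996, -1.17511641,  0.87931823]), 'wrist_torque': array([0.03729475, 0.02385857, 0.02725988]), 'gripper_force': 0.0, 'width': 1.0017332681629505}
campos [array([ 0.275, -0.395,  0.73 ]), array([0.392, 0.273, 1.306])]
```

View pictures.

View pics/s0.png

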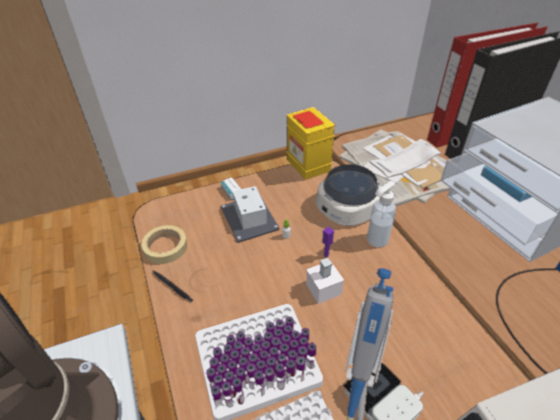

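View pics/t0.png

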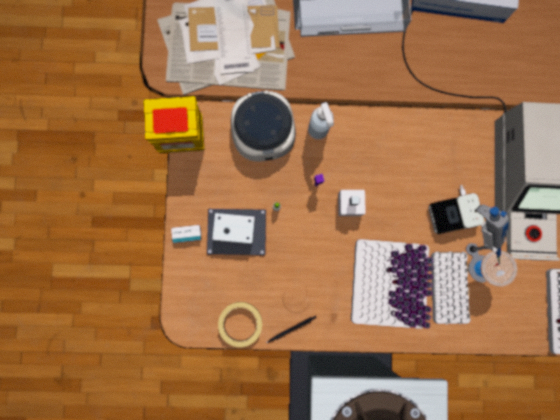

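Pin candidates: aluminium head in the white stand, side (325,270) / top (354,201); purple look-alike, side (328,240) / top (318,180). I choose the aluminium one in the stand. A grey/blue pipette stands near side (370,340), and the carrier is at top (236,232) with the block at (233,229).

```bash
python3 - <<'E'
from h import *
s=r.grab_frame("side");t=r.grab_frame("top")
print("pin",tri([[325.2,270.8],[354.7,201.3]],[s,t]))
for n,z in [("carrier",0.008),("pin_head",0.09),("stand",0.05),("block_nominal",.058),("clips",.021),("vial",.056)]:
  for nm,p in (("s",s),("t",t)):
    for d in r.silhouettes(n,p)[:3]:
        m=d["pixels"].astype(np.uint8); c=max(cv2.findContours(m,0,2)[0],key=cv2.contourArea)
        b=cv2.boxPoints(cv2.minAreaRect(c))
        print(n,nm,round(d["confidence"],2),np.round(d["extent"],1).tolist(), [atz(q,p,z).round(3).tolist() for q in b] if nm=="t" else "")
a=cv2.resize(t["pixels"][170:270,165:265],None,fx=4,fy=4,interpolation=3)
b=cv2.resize(t["pixels"][175:225,330:380],None,fx=8,fy=8,interpolation=3)
c=cv2.resize(s["pixels"][175:245,210:280],(400,400),interpolation=3) 
d=cv2.resize(s["pixels"][225:305,290:370],(400,400),interpolation=3)
cv2.imwrite("pics/c1.png",np.hstack([a,b])); cv2.imwrite("pics/c2.png",np.hstack([c,d]))
E
```

```text
pin (array([0.55859489, 0.07384034, 0.06598268]), [[0.3, -0.1], [-0.1, 0.1]])
carrier s 0.94 [249.3, 213.8, 54.1, 56.3] 
carrier t 0.63 [235.5, 233.2, 62.0, 44.5] [[0.431, 0.418], [0.542, 0.419], [0.542, 0.279], [0.431, 0.279]]
pin_head s 0.7 [327.9, 242.9, 10.3, 29.0] 
pin_head s 0.69 [324.6, 270.0, 12.5, 20.7] 
pin_head t 0.4 [318.2, 181.2, 7.8, 12.1] [[0.613, 0.171], [0.614, 0.153], [0.591, 0.152], [0.59, 0.17]]
stand s 0.77 [323.0, 285.0, 34.7, 39.0] 
stand t 0.65 [349.9, 203.8, 25.5, 30.3] [[0.584, 0.111], [0.586, 0.05], [0.527, 0.049], [0.526, 0.11]]
block_nominal s 0.82 [250.1, 215.9, 54.0, 53.1] 
block_nominal t 0.86 [236.6, 233.2, 58.6, 44.5] [[0.43, 0.412], [0.535, 0.414], [0.536, 0.279], [0.43, 0.278]]
block_nominal t 0.68 [275.8, 209.5, 6.1, 8.2] [[0.541, 0.266], [0.553, 0.255], [0.543, 0.244], [0.531, 0.256]]
clips s 0.79 [227.4, 189.0, 20.7, 20.4] 
clips t 0.68 [185.6, 236.9, 33.8, 22.0] [[0.491, 0.502], [0.5, 0.432], [0.461, 0.427], [0.452, 0.496]]
vial s 0.62 [284.5, 228.7, 7.4, 17.4] 
vial t 0.61 [277.1, 208.8, 5.1, 5.6] [[0.549, 0.262], [0.549, 0.25], [0.537, 0.25], [0.537, 0.262]]
vial t 0.54 [351.2, 206.4, 27.3, 31.1] [[0.583, 0.114], [0.585, 0.051], [0.524, 0.05], [0.523, 0.113]]
```

View pics/c1.png

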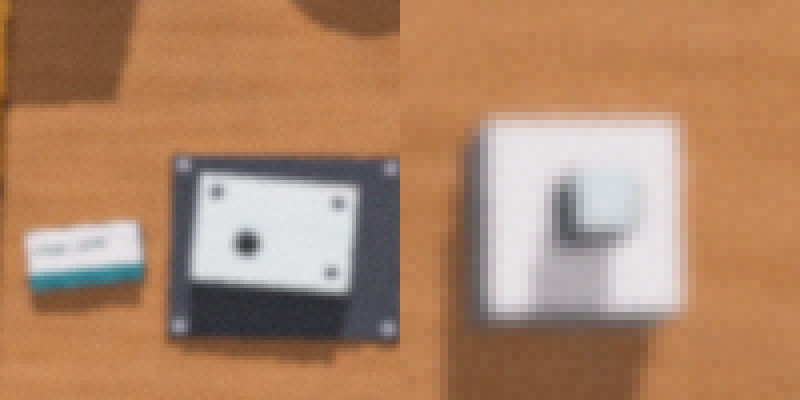

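View pics/c2.png

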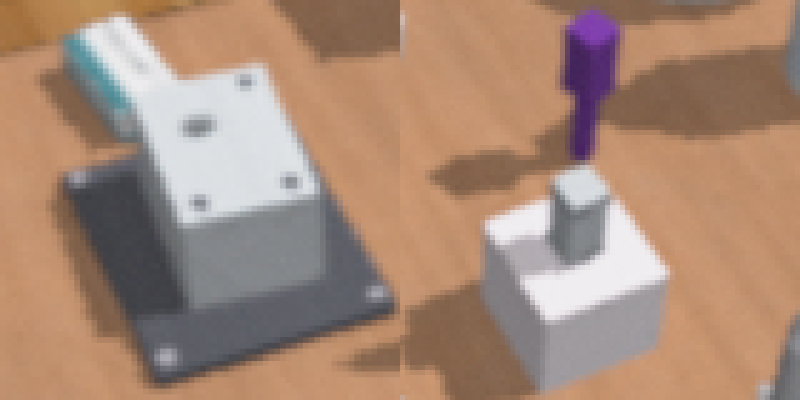

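The top crop shows the block top with corners near top px (214,212), (254,216), (252,243), (212.5,239.5), its bore at (226.5,230.5), and the pin head at (355,200) sitting square in the stand. The side crop confirms an aluminium head on the white stand, with the purple part standing behind it.

```bash
python3 - <<'E'
from h import *
s=r.grab_frame("side");t=r.grab_frame("top")
g=lambda p:p["pixels"].astype(np.int16)
def box(mask,z,seed):
    n,l,st,c=cv2.connectedComponentsWithStats(mask.astype(np.uint8)); 
    k=l[seed[1],seed[0]]; 
    if k==0: print("seed miss");return
    cn=max(cv2.findContours((l==k).astype(np.uint8),0,2)[0],key=cv2.contourArea)
    rc=cv2.minAreaRect(cn); P=np.array([atz(q,t,z) for q in cv2.boxPoints(rc)]);e=P[1]-P[0];f=P[2]-P[1]
    print(st[k][4],"centre",P.mean(0).round(4),"sides",np.linalg.norm(e).round(4),np.linalg.norm(f).round(4),"ang",np.degrees(np.arctan2(e[1],e[0])).round(1)%90)
im=cv2.GaussianBlur(cv2.resize(t["pixels"],None,fx=1,fy=1),(1,1),0).astype(int); 
gr=im.mean(2); sat=im.max(2)-im.min(2)
# block: edge at half-level between bright (~220) and neighbours; upscaled for subpixel
U=8; big=cv2.resize(t["pixels"],None,fx=U,fy=U,interpolation=cv2.INTER_CUBIC).astype(int); bg=big.mean(2)
def boxU(mask,z,roi,name):
    x0,y0,x1,y1=[int(v*U) for v in roi]; m=mask[y0:y1,x0:x1].astype(np.uint8)
    cn=max(cv2.findContours(m,0,2)[0],key=cv2.contourArea); rc=cv2.minAreaRect(cn)
    q=(cv2.boxPoints(rc)+[x0,y0]+.5)/U-.5; P=np.array([atz(a,t,z) for a in q]);e=P[1]-P[0];f=P[2]-P[1]
    print(name,"centre",P.mean(0).round(4),"sides",np.linalg.norm(e).round(4),np.linalg.norm(f).round(4),"ang",((np.degrees(np.arctan2(e[1],e[0]))+45)%90-45).round(1),"px",q.mean(0).round(1), "fill",round(cv2.contourArea(cn)/(rc[1][0]*rc[1][1]),2)); return P
print(boxU(bg>145,.058,(207,205,262,250),"block").round(4))
print(boxU(big[:,:,2]<125,.008,(200,203,272,262),"carrier").round(4))
print(boxU((bg>175),.05,(335,182,372,220),"stand").round(3))
w=im[193:208,347:363]; print(w.mean(2).astype(int)); print((w[:,:,0]-w[:,:,2]))
print("bore",atz((226.4,230.4),t,.058), "head",atz((355.2,199.9),t,.09))
E
```

```text
block centre [0.4913 0.3521] sides 0.0623 0.0929 ang -3.1 px [233.  227.7] fill 0.98
[[0.4633 0.4   ]
 [0.5255 0.3967]
 [0.5194 0.304 ]
 [0.4572 0.3079]]
carrier centre [0.4813 0.3473] sides 0.1194 0.1406 ang 1.3 px [236.2 233.7] fill 0.93
[[0.421  0.4158]
 [0.5404 0.4185]
 [0.5417 0.2779]
 [0.422  0.2767]]
stand centre [0.5612 0.0757] sides 0.0578 0.0577 ang 2.0 px [352.7 201.3] fill 0.93
[[0.589 0.105]
 [0.591 0.047]
 [0.533 0.047]
 [0.531 0.104]]
[[227 228 229 228 228 229 228 227 228 229 228 228 229 228 229 227]
 [228 228 228 227 225 227 227 228 228 227 227 229 228 229 229 229]
 [229 229 227 221 218 221 223 226 227 224 225 226 228 228 229 227]
 [228 226 216 205 199 208 219 223 223 219 222 223 225 228 228 228]
 [227 217 195 174 174 198 214 221 219 218 219 221 222 225 227 230]
 [225 206 166 137 153 193 214 220 220 218 221 214 214 218 225 228]
 [223 195 146 109 137 185 213 218 218 220 218 216 211 215 226 228]
 [221 190 137  98 126 176 210 218 218 217 217 213 209 215 225 227]
 [220 186 129  96 117 175 210 220 217 217 217 210 205 212 227 229]
 [218 185 133  91 114 164 198 211 207 210 2
[... 483 characters left out ...]
0  0  2  1  1  1 -1 -1 -1 -3]
 [ 0 -1 -2 -1  3  5  4  5  7  6  7  5  2 -2 -1 -2]
 [-2 -2 -2  1  6  8 10 10 10  9  9  7  4  0 -2 -2]
 [-1 -2 -1  4  8  9 11 11 12 10 10  8  5  0 -2 -3]
 [-2 -2  3  2  7 11 11 12 11 11 10  7  4  0 -1 -2]
 [-2 -1  3  2  6 13 11 11 10 11 13 10  6  0 -2 -1]
 [-2  0  0  1  8  9  9 12 11 11 10  9  5  0 -1 -2]
 [-3  0  1  2  7  8  8  9 11 10  9  8  5 -2  0 -3]
 [-2 -2  2  3  4  6  9  6  9  4  9  8  2 -2 -1 -2]
 [-4  1  0  4  1  3  4  6  2  4  2  1 -1 -1 -2 -2]
 [-1 -1 -3  2 -1  3  3  1 -2 -1 -3 -1 -1 -2 -2 -2]
 [-1 -2 -2  0  0 -2  0 -2 -1 -1 -1  0 -2 -2 -1 -3]
 [-2  0 -1  0 -2  1 -1 -2  0 -5 -1 -1 -1 -2 -2 -1]]
bore [0.48452932 0.36709247] head [0.55893095 0.07646792]
```

```bash
cat >> h.py <<'E'
def rel(target):
    o=r.get_obs(); return (np.array(o["ee_rot"]).T@(np.array(target)-o["tool_pos"])*1000).round(2)
E
python3 - <<'E'
from h import *
s=r.grab_frame("side");t=r.grab_frame("top")
print(tri([(384,274),(496,213)],[s,t]), tri([(384,274),(484,212)],[s,t]), atz((496,213),t,.3),atz((496,213),t,.2))
o=r.get_obs(); R=o["ee_rot"]; print("tool x yaw",np.degrees(np.arctan2(R[1,0],R[0,0])))
for P in [(.30,-.3,.5),(.56,.076,.405),(.56,.076,.335)]: print(P,rel(P))
E
```

```text
(array([ 0.50958293, -0.14317176,  0.32810368]), [[-0.6, 0.1], [0.1, -0.2]]) (array([ 0.5158348 , -0.13021088,  0.30878357]), [[-4.3, 0.8], [0.8, -1.6]]) [ 0.5125804  -0.15494354] [ 0.52460499 -0.19748655]
tool x yaw 17.85929837302275
(0.3, -0.3, 0.5) [ 193.49 -247.44  -95.26]
(0.56, 0.076, 0.405) [ 5.5627e+02 -5.2558e+02 -2.5000e-01]
(0.56, 0.076, 0.335) [ 556.27 -525.58   69.75]
```

Call:
{"api": "step_arm", "payload": {"grip": [90,90,90,90,90,90,90,90,90,90], "delta_pos": [[0,0,-60],[0,0,-120],[10,-10,-160],[50,-45,-160],[90,-90,-160],[130,-130,-160],[175,-170,-160],[220,-210,-160],[265,-250,-160],[310,-290,-160]], "turn": [0,0,0,0,0,0,0,0,0,0], "force": 50}}

```text
t: 3.05
tool_pos: [0.3983, -0.2219, 0.5651]
ee_rot: [[0.952, 0.306, 0.001], [0.306, -0.952, -0.001], [0.001, 0.001, -1.0]]
wrist_force: [1.5, -1.4, 0.1]
width: 0.98
gripper_force: 0.0
```

Call:
{"api": "step_arm", "payload": {"grip": [90,90,90,90,90,90,90,90,90,90], "delta_pos": [[45,-40,0],[90,-80,0],[135,-125,0],[180,-170,0],[215,-205,0],[246,-236,0],[246,-236,50],[246,-236,100],[246,-236,100],[246,-236,100]], "turn": [0,0,0,2,6,10,14,16.4,16.4,16.4]}}

```text
t: 4.3
tool_pos: [0.5601, 0.0764, 0.4667]
ee_rot: [[1.0, 0.026, 0.002], [0.026, -1.0, 0.001], [0.002, -0.0, -1.0]]
wrist_force: [-0.1, 0.3, 0.7]
width: 0.983
gripper_force: 0.0
```

```bash
python3 - <<'E'
from h import *
o=r.get_obs(); R=o["ee_rot"]; print(o["t"],o["tool_pos"],o["joints"].round(1),o["wrist_force"],"yaw",np.degrees(np.arctan2(R[1,0],R[0,0])))
print(rel((.560,.076,.2325)))
E
```

```text
4.3 [0.5601013  0.07639545 0.46673539] [   6.5   19.1  -26.5   91.7    8.9   71.2 -110.1] [-0.14658606  0.3437527   0.71723827] yaw 1.5004915682044253
[ -0.62   0.5  234.23]
```

```bash
python3 - <<'E'
from h import *
s=r.grab_frame("side");t=r.grab_frame("top")
print(tri([(328.5,229),(318.5,178.5)],[s,t]),tri([(330.2,237.8),(317,179.5)],[s,t]),atz((326,256),s,0))
for nm,p in (("s",s),("t",t)):
  print([(d["extent"].round(1) if hasattr(d["extent"],"round") else d["extent"],d["confidence"]) for d in r.search_frame("pin_head",p)])
cv2.imwrite("pics/s1.png",cv2.resize(s["pixels"][150:310,230:430],None,fx=3,fy=3))
E
```

```text
(array([0.6066575 , 0.15996201, 0.0876795 ]), [[-0.5, 0.1], [0.1, -0.3]]) (array([0.61076817, 0.16017498, 0.05757694]), [[-1.5, 0.3], [0.3, -0.8]]) [0.60754511 0.15897443]
[([327.6, 242.4, 8.9, 31.9], 0.81), ([325.2, 269.2, 11.9, 17.2], 0.73)]
[]
```

View pics/s1.png

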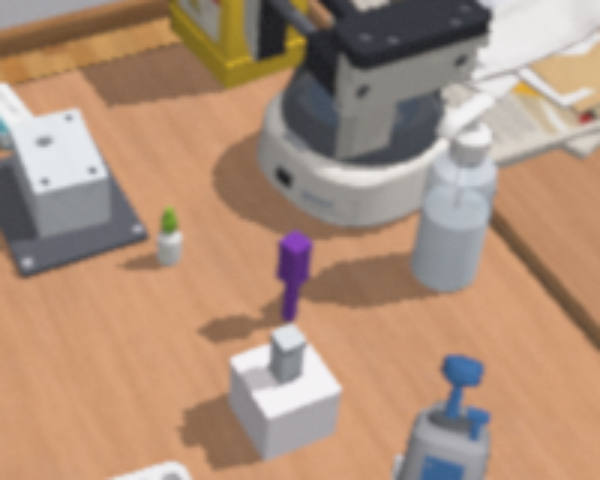

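The crop shows the gripper poised above; the aluminium pin is upright in its stand at crop (287,350), with the purple one behind at (295,260), topping out at 88 mm, below the gripper body at grasp height.

Call:
{"api": "step_arm", "payload": {"grip": [60,60,60,60,60,60,60,60], "delta_pos": [[-0.5,0.5,50],[-0.5,0.5,100],[-0.5,0.5,140],[-0.5,0.5,175],[-0.5,0.5,205],[-0.5,0.5,225],[-0.5,0.5,232],[-0.5,0.5,232]], "turn": [0,0,0,0,0,0,0,0]}}

```text
t: 5.5
tool_pos: [0.5595, 0.0758, 0.2333]
ee_rot: [[1.0, 0.025, 0.001], [0.025, -1.0, 0.0], [0.001, -0.0, -1.0]]
wrist_force: [-0.4, 0.2, -0.2]
width: 0.654
gripper_force: 0.0
```

Call:
{"api": "step_arm", "payload": {"grip": [10,10,10,10,10,10,10,10], "delta_pos": [[0,0,0],[0,0,0],[0,0,0],[0,0,0],[0,0,0],[0,0,0],[0,0,0],[0,0,0]], "turn": [0,0,0,0,0,0,0,0], "force": 50}}

```text
t: 6.5
tool_pos: [0.5591, 0.0757, 0.2328]
ee_rot: [[1.0, 0.025, -0.0], [0.025, -1.0, -0.0], [-0.0, 0.0, -1.0]]
wrist_force: [-0.4, -0.8, 2.3]
width: 0.194
gripper_force: 49.9
```

Call:
{"api": "step_arm", "payload": {"grip": [10,10,10,10,10,10,10,10,10,10], "delta_pos": [[0,0,-30],[0,0,-60],[0,0,-100],[-15,-50,-100],[-32,-100,-100],[-50,-150,-100],[-67,-200,-100],[-84,-250,-100],[-98,-295,-100],[-104,-316,-100]], "turn": [0,0,0,0,0,0,0,0,0,0]}}

```text
t: 7.75
tool_pos: [0.4452, 0.3919, 0.3326]
ee_rot: [[1.0, 0.029, -0.001], [0.029, -1.0, 0.001], [-0.001, -0.001, -1.0]]
wrist_force: [-0.3, -0.5, -1.0]
width: 0.19
gripper_force: 49.9
```

```bash
python3 - <<'E'
from h import *
s=r.grab_frame("side");o=r.get_obs(); print(o["t"],o["tool_pos"],o["wrist_force"],o["width"],o["joints"].round(1))
R=o["ee_rot"];print("yaw",np.degrees(np.arctan2(R[1,0],R[0,0])))
print(rel((.447,.3895,.2528)))
cv2.imwrite("pics/s2.png",cv2.resize(s["pixels"][110:260,170:330],None,fx=4,fy=4,interpolation=3))
E
```

```text
7.8 [0.44454364 0.39345505 0.33270099] [-1.3194692   3.53275067 -0.01374871] 0.18870843309273835 [ -27.    28.8  -28.1   97.9   15.5   57.1 -148.9]
yaw 1.747013703724227
[ 2.43  4.24 79.89]
```

View pics/s2.png

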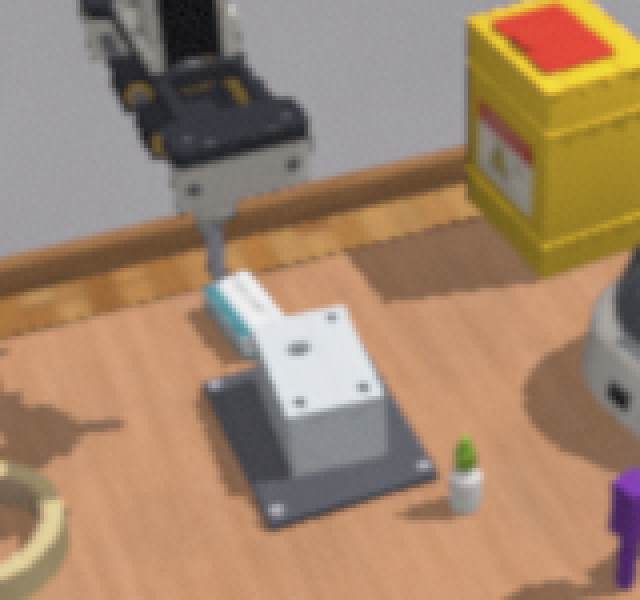

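The pin hangs upright in the gripper at crop (217,250), left and robot-side of the block; block, carton (240,310) and vial (465,490) are undisturbed. Now lowering in front of the long side's left end.

Call:
{"api": "step_arm", "payload": {"grip": [10,10,10,10,10,10,10,10], "delta_pos": [[0,0,0],[0,0,0],[0,0,25],[0,0,50],[0,0,70],[0,0,80],[0,0,80],[0,0,80]], "turn": [0,0,0,0,0,0,0,0]}}

```text
t: 8.8
tool_pos: [0.4475, 0.389, 0.2535]
ee_rot: [[1.0, 0.025, 0.001], [0.025, -1.0, 0.001], [0.001, -0.001, -1.0]]
wrist_force: [0.2, 0.3, 0.2]
width: 0.192
gripper_force: 49.9
```

```bash
cat >> h.py <<'E'
def st():
    o=r.get_obs(); R=o["ee_rot"]; print(round(o["t"],2),"pos",(o["tool_pos"]*1000).round(2),"F",o["wrist_force"].round(2),"T",o["wrist_torque"].round(2),"yaw",np.degrees(np.arctan2(R[1,0],R[0,0])).round(2),"w",round(o["width"]*91.8,1),"g",round(o["gripper_force"],1),"j7",o["joints"][6].round(1))
E
python3 -c "
from h import *
st()"
```

```text
8.8 pos [447.49 389.02 253.53] F [0.24 0.29 0.2 ] T [ 0.07 -0.   -0.02] yaw 1.43 w 17.6 g 49.9 j7 -151.6
```

Call:
{"api": "step_arm", "payload": {"grip": [10,10,10,10,10,10,10,10], "delta_pos": [[1,0,0],[2,0,0],[3,0,0],[4,0,0],[5,0,0],[6,0,0],[6,0,0],[6,0,0]], "turn": [0,0,0,0,0,0,0,0]}}

```text
t: 9.8
tool_pos: [0.4531, 0.3892, 0.2527]
ee_rot: [[1.0, 0.026, -0.0], [0.026, -1.0, 0.0], [-0.0, -0.0, -1.0]]
wrist_force: [-0.2, -0.2, -1.3]
width: 0.192
gripper_force: 49.9
```

Call:
{"api": "step_arm", "payload": {"grip": [10,10,10], "delta_pos": [[1,0,0],[1,0,0],[1,0,0]], "turn": [0,0,0]}}

```text
t: 10.18
tool_pos: [0.4541, 0.3892, 0.2527]
ee_rot: [[1.0, 0.025, 0.0], [0.025, -1.0, -0.0], [0.0, 0.0, -1.0]]
wrist_force: [0.6, 0.4, 0.1]
width: 0.196
gripper_force: 49.9
```

Call:
{"api": "step_arm", "payload": {"grip": [10,10,10], "delta_pos": [[1,0,0],[1,0,0],[1,0,0]], "turn": [0,0,0]}}

```text
t: 10.55
tool_pos: [0.4551, 0.3892, 0.2527]
ee_rot: [[1.0, 0.025, -0.0], [0.025, -1.0, -0.0], [-0.0, 0.0, -1.0]]
wrist_force: [0.1, 0.0, -0.3]
width: 0.195
gripper_force: 49.9
```

Call:
{"api": "step_arm", "payload": {"grip": [10,10], "delta_pos": [[0.5,0,0],[0.5,0,0]], "turn": [0,0]}}

```text
t: 10.8
tool_pos: [0.4556, 0.3892, 0.2527]
ee_rot: [[1.0, 0.025, 0.0], [0.025, -1.0, -0.0], [0.0, 0.0, -1.0]]
wrist_force: [0.3, 0.5, -1.8]
width: 0.195
gripper_force: 49.9
```

Call:
{"api": "step_arm", "payload": {"grip": [10,10], "delta_pos": [[0.5,0,0],[0.5,0,0]], "turn": [0,0]}}

```text
t: 11.05
tool_pos: [0.4561, 0.3893, 0.2527]
ee_rot: [[1.0, 0.025, 0.0], [0.025, -1.0, -0.0], [0.0, 0.0, -1.0]]
wrist_force: [0.1, 0.2, -0.8]
width: 0.191
gripper_force: 49.9
```

Call:
{"api": "step_arm", "payload": {"grip": [10,10], "delta_pos": [[0.5,0,0],[0.5,0,0]], "turn": [0,0]}}

```text
t: 11.3
tool_pos: [0.4564, 0.3893, 0.2527]
ee_rot: [[1.0, 0.026, -0.0], [0.026, -1.0, -0.0], [-0.0, 0.0, -1.0]]
wrist_force: [-1.6, -0.3, 0.1]
width: 0.195
gripper_force: 49.9
```

Call:
{"api": "step_arm", "payload": {"grip": [10,10,10], "delta_pos": [[0.3,0,0],[0.3,0,0],[0.3,0,0]], "turn": [0,0,0]}}

```text
t: 11.68
tool_pos: [0.4566, 0.3893, 0.2527]
ee_rot: [[1.0, 0.026, -0.0], [0.026, -1.0, -0.0], [-0.0, 0.0, -1.0]]
wrist_force: [-3.5, 1.3, 1.0]
width: 0.191
gripper_force: 49.9
```

```bash
python3 -c "
from h import *
st()"
```

```text
11.68 pos [456.61 389.34 252.69] F [-3.45  1.29  0.98] T [ 0.11  0.72 -0.02] yaw 1.48 w 17.5 g 49.9 j7 -150.8
```

Call:
{"api": "step_arm", "payload": {"grip": [10,10,10,10,10], "delta_pos": [[0.1,0,0],[0.1,0,0],[0.1,0,0],[0.1,0,0],[0.1,0,0]], "turn": [0,0,0,0,0]}}

```text
t: 12.3
tool_pos: [0.4568, 0.3894, 0.2527]
ee_rot: [[1.0, 0.026, -0.0], [0.026, -1.0, 0.0], [-0.0, -0.0, -1.0]]
wrist_force: [-4.2, 1.0, 1.1]
width: 0.193
gripper_force: 50.0
```

```bash
python3 -c "
from h import *
st()"
```

```text
12.3 pos [456.8  389.4  252.72] F [-4.2   0.97  1.08] T [0.23 1.27 0.02] yaw 1.47 w 17.7 g 50.0 j7 -150.8
```

Call:
{"api": "step_arm", "payload": {"grip": [10,10,10,10,10,10,10,10,10,10], "delta_pos": [[-4,0,0],[-9,0,0],[-14,10,0],[-14,25,0],[-14,40,0],[-14,55,0],[-14,66,0],[-14,70,0],[-14,70,0],[-14,70,0]], "turn": [0,0,0,0,0,0,0,0,0,0]}}

```text
t: 13.55
tool_pos: [0.4447, 0.3195, 0.2528]
ee_rot: [[1.0, 0.026, 0.0], [0.026, -1.0, 0.001], [0.0, -0.001, -1.0]]
wrist_force: [0.7, 0.5, -0.8]
width: 0.19
gripper_force: 49.9
```

Call:
{"api": "step_arm", "payload": {"grip": [10,10,10,10,10,10,10], "delta_pos": [[1,0,0],[2,0,0],[3,0,0],[4,0,0],[5,0,0],[5,0,0],[5,0,0]], "turn": [0,0,0,0,0,0,0]}}

```text
t: 14.42
tool_pos: [0.4498, 0.3191, 0.2527]
ee_rot: [[1.0, 0.025, -0.0], [0.025, -1.0, -0.0], [-0.0, 0.0, -1.0]]
wrist_force: [-0.2, 0.5, -1.3]
width: 0.195
gripper_force: 49.9
```

Call:
{"api": "step_arm", "payload": {"grip": [10,10], "delta_pos": [[0.5,0,0],[0.5,0,0]], "turn": [0,0]}}

```text
t: 14.68
tool_pos: [0.4503, 0.3191, 0.2527]
ee_rot: [[1.0, 0.025, -0.0], [0.025, -1.0, -0.0], [-0.0, 0.0, -1.0]]
wrist_force: [0.2, -0.7, -0.5]
width: 0.193
gripper_force: 49.9
```

Call:
{"api": "step_arm", "payload": {"grip": [10,10], "delta_pos": [[0.5,0,0],[0.5,0,0]], "turn": [0,0]}}

```text
t: 14.92
tool_pos: [0.4508, 0.3191, 0.2527]
ee_rot: [[1.0, 0.025, 0.0], [0.025, -1.0, -0.0], [0.0, 0.0, -1.0]]
wrist_force: [0.5, 0.1, -0.5]
width: 0.197
gripper_force: 49.9
```

Call:
{"api": "step_arm", "payload": {"grip": [10,10], "delta_pos": [[0.5,0,0],[0.5,0,0]], "turn": [0,0]}}

```text
t: 15.18
tool_pos: [0.4513, 0.3191, 0.2527]
ee_rot: [[1.0, 0.025, 0.0], [0.025, -1.0, -0.0], [0.0, 0.0, -1.0]]
wrist_force: [0.3, 0.2, -0.6]
width: 0.194
gripper_force: 49.9
```

Call:
{"api": "step_arm", "payload": {"grip": [10,10], "delta_pos": [[0.5,0,0],[0.5,0,0]], "turn": [0,0]}}

```text
t: 15.42
tool_pos: [0.4517, 0.3191, 0.2527]
ee_rot: [[1.0, 0.026, -0.0], [0.026, -1.0, -0.0], [-0.0, 0.0, -1.0]]
wrist_force: [-1.2, 0.2, 0.6]
width: 0.193
gripper_force: 49.9
```

Call:
{"api": "step_arm", "payload": {"grip": [10,10], "delta_pos": [[0.5,0,0],[0.5,0,0]], "turn": [0,0]}}

```text
t: 15.68
tool_pos: [0.4519, 0.3191, 0.2526]
ee_rot: [[1.0, 0.026, -0.001], [0.026, -1.0, -0.0], [-0.001, 0.0, -1.0]]
wrist_force: [-2.5, 0.3, 0.4]
width: 0.19
gripper_force: 49.9
```

Call:
{"api": "step_arm", "payload": {"grip": [10,10,10,10,10,10], "delta_pos": [[0.1,0,0],[0.1,0,0],[0.1,0,0],[0.1,0,0],[0.1,0,0],[0.1,0,0]], "turn": [0,0,0,0,0,0]}}

```text
t: 16.42
tool_pos: [0.4521, 0.3191, 0.2526]
ee_rot: [[1.0, 0.026, -0.001], [0.026, -1.0, -0.0], [-0.001, 0.0, -1.0]]
wrist_force: [-5.1, -1.4, 1.6]
width: 0.197
gripper_force: 50.0
```

```bash
python3 - <<'E'
from h import *
st()
p1=np.array([456.8,389.4]);o=r.get_obs();p2=o["tool_pos"][:2]*1000
by=(p1-p2)/np.linalg.norm(p1-p2);bx=np.array([by[1],-by[0]]);print("yaw",np.degrees(np.arctan2(-by[0],by[1])))
# start for touch 3: along side from p1: middle of short side is 36 mm inward of the touching-TCP line; left face by vision
c=np.array([491,352]);cl=p1+36*bx; s=(c-cl)@by+51  # pin centre contact dist along by from p1 line
t3=cl+by*s; print("expected t3",t3,"start",t3+8*by)
R=o["ee_rot"]
for P in (p1-14*bx+by*20, p1-14*bx+by*(s+8),t3+8*by,t3): print(P,(R[:2,:2].T@(P-p2)).round(2))
E
```

```text
16.43 pos [452.11 319.07 252.61] F [-5.09 -1.35  1.59] T [-0.2   1.32  0.  ] yaw 1.47 w 18.1 g 50.0 j7 -146.4
yaw -3.8128246666461543
expected t3 [493.78141347 402.92776674] start [494.31339138 410.91005961]
[444.16093226 410.28669353] [ -5.61 -91.39]
[444.42406093 414.23492158] [ -5.25 -95.33]
[494.31339138 410.91005961] [ 44.54 -90.72]
[493.78141347 402.92776674] [ 43.8  -82.76]
```

Call:
{"api": "step_arm", "payload": {"grip": [10,10,10,10,10,10,10,10,10,10], "delta_pos": [[-5,0,0],[-10,0,0],[-10,0,-25],[-10,0,-55],[-10,-20,-60],[5,-45,-60],[25,-70,-60],[40,-88,-60],[44.5,-91,-60],[44.5,-91,-60]], "turn": [0,0,0,0,0,0,0,0,0,0]}}

```text
t: 17.68
tool_pos: [0.4942, 0.4115, 0.3118]
ee_rot: [[1.0, 0.026, -0.001], [0.026, -1.0, -0.001], [-0.001, 0.001, -1.0]]
wrist_force: [-0.5, -0.4, -0.7]
width: 0.194
gripper_force: 49.9
```

Call:
{"api": "step_arm", "payload": {"grip": [10,10,10,10,10,10,10], "delta_pos": [[0,0,0],[0,0,0],[0,0,20],[0,0,40],[0,0,55],[0,0,60],[0,0,60]], "turn": [0,0,0,0,0,0,0]}}

```text
t: 18.55
tool_pos: [0.4945, 0.4113, 0.2525]
ee_rot: [[1.0, 0.026, -0.0], [0.026, -1.0, -0.0], [-0.0, 0.0, -1.0]]
wrist_force: [-0.4, -0.6, -0.4]
width: 0.199
gripper_force: 49.9
```

```bash
python3 -c "
from h import *
st()"
```

```text
18.55 pos [494.53 411.29 252.47] F [-0.4  -0.55 -0.4 ] T [ 0.06  0.04 -0.  ] yaw 1.46 w 18.2 g 49.9 j7 -149.2
```

Call:
{"api": "step_arm", "payload": {"grip": [10,10,10,10,10,10,10], "delta_pos": [[0,1,0],[0,2,0],[0,3,0],[0,4,0],[0,5,0],[0,5.5,0],[0,5.5,0]], "turn": [0,0,0,0,0,0,0]}}

```text
t: 19.42
tool_pos: [0.4947, 0.4057, 0.2527]
ee_rot: [[1.0, 0.025, 0.0], [0.025, -1.0, -0.0], [0.0, 0.0, -1.0]]
wrist_force: [0.2, 0.2, -0.5]
width: 0.192
gripper_force: 49.9
```

Call:
{"api": "step_arm", "payload": {"grip": [10,10], "delta_pos": [[0,0.5,0],[0,0.5,0]], "turn": [0,0]}}

```text
t: 19.68
tool_pos: [0.4947, 0.4052, 0.2527]
ee_rot: [[1.0, 0.025, -0.0], [0.025, -1.0, -0.0], [-0.0, 0.0, -1.0]]
wrist_force: [0.3, 0.5, -0.2]
width: 0.192
gripper_force: 49.9
```

Call:
{"api": "step_arm", "payload": {"grip": [10,10], "delta_pos": [[0,0.5,0],[0,0.5,0]], "turn": [0,0]}}

```text
t: 19.92
tool_pos: [0.4947, 0.4047, 0.2527]
ee_rot: [[1.0, 0.025, -0.0], [0.025, -1.0, -0.0], [-0.0, 0.0, -1.0]]
wrist_force: [0.4, -0.3, -1.1]
width: 0.192
gripper_force: 49.9
```

Call:
{"api": "step_arm", "payload": {"grip": [10,10], "delta_pos": [[0,0.5,0],[0,0.5,0]], "turn": [0,0]}}

```text
t: 20.18
tool_pos: [0.4947, 0.4042, 0.2527]
ee_rot: [[1.0, 0.025, -0.0], [0.025, -1.0, -0.0], [-0.0, 0.0, -1.0]]
wrist_force: [1.1, 1.0, -0.4]
width: 0.193
gripper_force: 49.9
```

Call:
{"api": "step_arm", "payload": {"grip": [10,10], "delta_pos": [[0,0.5,0],[0,0.5,0]], "turn": [0,0]}}

```text
t: 20.42
tool_pos: [0.4947, 0.4037, 0.2527]
ee_rot: [[1.0, 0.026, 0.0], [0.026, -1.0, -0.0], [0.0, 0.0, -1.0]]
wrist_force: [0.6, 0.3, -0.3]
width: 0.194
gripper_force: 49.9
```

Call:
{"api": "step_arm", "payload": {"grip": [10,10], "delta_pos": [[0,0.5,0],[0,0.5,0]], "turn": [0,0]}}

```text
t: 20.68
tool_pos: [0.4948, 0.4032, 0.2527]
ee_rot: [[1.0, 0.025, 0.0], [0.025, -1.0, -0.0], [0.0, 0.0, -1.0]]
wrist_force: [0.1, 0.5, -0.7]
width: 0.196
gripper_force: 49.9
```

Call:
{"api": "step_arm", "payload": {"grip": [10,10], "delta_pos": [[0,0.5,0],[0,0.5,0]], "turn": [0,0]}}

```text
t: 20.92
tool_pos: [0.4948, 0.4026, 0.2527]
ee_rot: [[1.0, 0.025, -0.0], [0.025, -1.0, -0.0], [-0.0, 0.0, -1.0]]
wrist_force: [0.2, -0.4, -0.2]
width: 0.191
gripper_force: 49.9
```

Call:
{"api": "step_arm", "payload": {"grip": [10,10], "delta_pos": [[0,0.5,0],[0,0.5,0]], "turn": [0,0]}}

```text
t: 21.18
tool_pos: [0.4948, 0.4022, 0.2527]
ee_rot: [[1.0, 0.025, 0.0], [0.025, -1.0, -0.0], [0.0, 0.0, -1.0]]
wrist_force: [0.6, 0.2, 0.1]
width: 0.194
gripper_force: 49.9
```

Call:
{"api": "step_arm", "payload": {"grip": [10,10], "delta_pos": [[0,0.5,0],[0,0.5,0]], "turn": [0,0]}}

```text
t: 21.42
tool_pos: [0.4948, 0.4017, 0.2527]
ee_rot: [[1.0, 0.025, 0.0], [0.025, -1.0, 0.0], [0.0, -0.0, -1.0]]
wrist_force: [0.4, -0.5, -0.1]
width: 0.194
gripper_force: 49.9
```

Call:
{"api": "step_arm", "payload": {"grip": [10,10], "delta_pos": [[0,0.5,0],[0,0.5,0]], "turn": [0,0]}}

```text
t: 21.68
tool_pos: [0.4948, 0.4014, 0.2528]
ee_rot: [[1.0, 0.026, 0.0], [0.026, -1.0, 0.001], [0.0, -0.001, -1.0]]
wrist_force: [-0.2, 2.7, -0.4]
width: 0.196
gripper_force: 49.9
```

Contact. Press slightly and hold.

Call:
{"api": "step_arm", "payload": {"grip": [10,10,10,10,10,10], "delta_pos": [[0,0.2,0],[0,0.2,0],[0,0.2,0],[0,0.2,0],[0,0.2,0],[0,0.2,0]], "turn": [0,0,0,0,0,0]}}

```text
t: 22.42
tool_pos: [0.4948, 0.4013, 0.2529]
ee_rot: [[1.0, 0.026, 0.0], [0.026, -1.0, 0.001], [0.0, -0.001, -1.0]]
wrist_force: [-0.2, 3.4, 0.0]
width: 0.194
gripper_force: 49.9
```

```bash
python3 - <<'E'
from h import *
st()
o=r.get_obs();p3=o["tool_pos"][:2]*1000
p1=np.array([456.5,389.4]);p2=np.array([451.8,319.1]); p3c=p3+[0,.2]   # unloaded contact estimates
by=(p1-p2)/np.linalg.norm(p1-p2);bx=np.array([by[1],-by[0]])
print("yaw",np.degrees(np.arctan2(-by[0],by[1])))
A=p1+28*bx; s=(p3c-A)@by-36; b=A+s*by
print("p3",p3c,"along-x of p3 from side",(p3c-p1)@bx-6,"bore TCP",b)
R=o["ee_rot"]; c=np.array([o["tool_pos"][0]*1000,p3[1]])
print("move",(R[:2,:2].T@(b-p3)).round(2))
E
```

```text
22.43 pos [494.79 401.32 252.89] F [-0.21  3.38  0.  ] T [ 0.96 -0.04 -0.  ] yaw 1.47 w 17.8 g 49.9 j7 -148.6
yaw -3.8248935236468706
p3 [494.78834957 401.51799156] along-x of p3 from side 31.39470546056838 bore TCP [483.0131032  366.22487518]
move [-12.67  34.78]
```

Call:
{"api": "step_arm", "payload": {"grip": [10,10,10,10,10,10,10,10,10,10], "delta_pos": [[0,-3,0],[0,-7,0],[0,-7,-20],[0,-7,-45],[-4,5,-50],[-9,22,-50],[-12.5,34,-50],[-12.5,34.5,-50],[-12.5,34.5,-50],[-12.5,34.5,-50]], "turn": [0,0,0,0,0,0,0,0,0,0]}}

```text
t: 23.68
tool_pos: [0.4831, 0.3668, 0.3025]
ee_rot: [[1.0, 0.026, -0.0], [0.026, -1.0, 0.0], [-0.0, -0.0, -1.0]]
wrist_force: [0.5, 0.1, -0.0]
width: 0.195
gripper_force: 49.9
```

Call:
{"api": "step_arm", "payload": {"grip": [10,10,10,10], "delta_pos": [[0,0,0],[0,0,0],[0,0,0],[0,0,0]], "turn": [0,0,0,0]}}

```text
t: 24.18
tool_pos: [0.4832, 0.3663, 0.3027]
ee_rot: [[1.0, 0.026, 0.0], [0.026, -1.0, -0.0], [0.0, 0.0, -1.0]]
wrist_force: [-0.3, 0.3, 0.2]
width: 0.191
gripper_force: 49.9
```

```bash
python3 - <<'E'
from h import *
st();print(rel((.4830,.3662,.2867)))
s=r.grab_frame("side");cv2.imwrite("pics/s3.png",cv2.resize(s["pixels"][150:250,190:310],None,fx=5,fy=5,interpolation=3))
E
```

```text
24.18 pos [483.19 366.28 302.72] F [-0.34  0.34  0.17] T [ 0.03  0.06 -0.02] yaw 1.46 w 17.6 g 49.9 j7 -145.6
[-0.19  0.07 16.02]
```

View pics/s3.png

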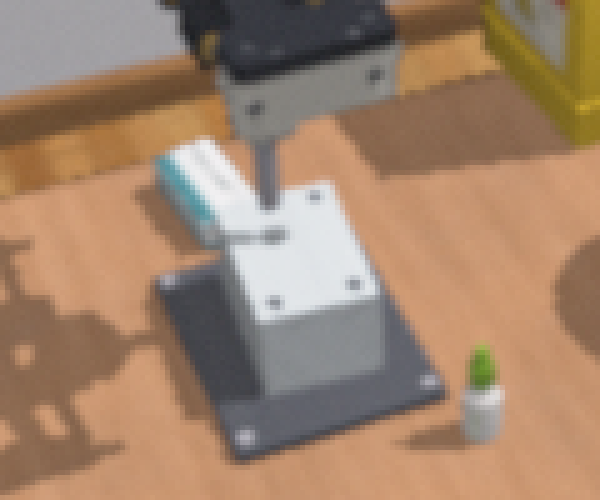

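The pin (tip at crop (268,207)) hangs over the bore at (275,235); carton and vial are in place. Lowering gently.

Call:
{"api": "step_arm", "payload": {"grip": [10,10,10,10,10,10,10], "delta_pos": [[-0.2,0.1,5],[-0.2,0.1,10],[-0.2,0.1,14],[-0.2,0.1,16],[-0.2,0.1,17],[-0.2,0.1,18],[-0.2,0.1,18]], "turn": [0,0,0,0,0,0,0]}}

```text
t: 25.1
tool_pos: [0.483, 0.3662, 0.2848]
ee_rot: [[1.0, 0.025, 0.0], [0.025, -1.0, 0.0], [0.0, -0.0, -1.0]]
wrist_force: [0.3, 0.1, -1.2]
width: 0.194
gripper_force: 49.9
```

Call:
{"api": "step_arm", "payload": {"grip": [10,10,10,10], "delta_pos": [[0,0,0.6],[0,0,1.2],[0,0,1.8],[0,0,1.8]], "turn": [0,0,0,0]}}

```text
t: 25.6
tool_pos: [0.483, 0.3661, 0.2828]
ee_rot: [[1.0, 0.025, -0.0], [0.025, -1.0, -0.0], [-0.0, 0.0, -1.0]]
wrist_force: [-0.1, -0.4, -1.0]
width: 0.194
gripper_force: 49.9
```

Call:
{"api": "step_arm", "payload": {"grip": [10,10,10,10], "delta_pos": [[0,0,0.6],[0,0,1.2],[0,0,1.8],[0,0,1.8]], "turn": [0,0,0,0]}}

```text
t: 26.1
tool_pos: [0.483, 0.3661, 0.2811]
ee_rot: [[1.0, 0.025, -0.0], [0.025, -1.0, -0.0], [-0.0, 0.0, -1.0]]
wrist_force: [1.0, -0.1, -0.5]
width: 0.189
gripper_force: 49.9
```

Call:
{"api": "step_arm", "payload": {"grip": [10,10,10,10], "delta_pos": [[0,0,0.6],[0,0,1.2],[0,0,1.8],[0,0,1.8]], "turn": [0,0,0,0]}}

```text
t: 26.6
tool_pos: [0.483, 0.3661, 0.2792]
ee_rot: [[1.0, 0.025, -0.0], [0.025, -1.0, -0.0], [-0.0, 0.0, -1.0]]
wrist_force: [0.1, 1.1, -0.6]
width: 0.193
gripper_force: 49.9
```

Call:
{"api": "step_arm", "payload": {"grip": [10,10,10,10,10,10], "delta_pos": [[0,0,1.5],[0,0,3],[0,0,4.5],[0,0,6],[0,0,7],[0,0,7]], "turn": [0,0,0,0,0,0]}}

```text
t: 27.35
tool_pos: [0.483, 0.3661, 0.2722]
ee_rot: [[1.0, 0.025, -0.0], [0.025, -1.0, -0.0], [-0.0, 0.0, -1.0]]
wrist_force: [0.1, 0.2, 0.0]
width: 0.194
gripper_force: 49.9
```

Call:
{"api": "step_arm", "payload": {"grip": [10,10,10,10,10,10,10], "delta_pos": [[0,0,2],[0,0,4],[0,0,6],[0,0,8],[0,0,10],[0,0,12],[0,0,12]], "turn": [0,0,0,0,0,0,0]}}

```text
t: 28.22
tool_pos: [0.4829, 0.3661, 0.2601]
ee_rot: [[1.0, 0.026, -0.0], [0.026, -1.0, -0.0], [-0.0, 0.0, -1.0]]
wrist_force: [0.5, -0.4, -1.0]
width: 0.192
gripper_force: 49.9
```

Call:
{"api": "step_arm", "payload": {"grip": [10,10,10,10,10,10,10,10,10,10], "delta_pos": [[0,0,2],[0,0,4],[0,0,6],[0,0,8],[0,0,10],[0,0,12],[0,0,14],[0,0,15.5],[0,0,16.5],[0,0,16.5]], "turn": [0,0,0,0,0,0,0,0,0,0]}}

```text
t: 29.48
tool_pos: [0.483, 0.3661, 0.2437]
ee_rot: [[1.0, 0.026, -0.0], [0.026, -1.0, -0.0], [-0.0, 0.0, -1.0]]
wrist_force: [0.3, 0.2, -0.6]
width: 0.195
gripper_force: 49.9
```

Fully free so far; creep to shoulder contact (expected near z = 0.241).

Call:
{"api": "step_arm", "payload": {"grip": [10,10,10,10], "delta_pos": [[0,0,0.5],[0,0,1],[0,0,1.5],[0,0,1.5]], "turn": [0,0,0,0]}}

```text
t: 29.98
tool_pos: [0.483, 0.3661, 0.2422]
ee_rot: [[1.0, 0.025, -0.0], [0.025, -1.0, -0.0], [-0.0, 0.0, -1.0]]
wrist_force: [0.2, -0.1, -1.4]
width: 0.194
gripper_force: 49.9
```

Call:
{"api": "step_arm", "payload": {"grip": [10,10], "delta_pos": [[0,0,0.5],[0,0,0.5]], "turn": [0,0]}}

```text
t: 30.22
tool_pos: [0.483, 0.3661, 0.2417]
ee_rot: [[1.0, 0.025, -0.0], [0.025, -1.0, -0.0], [-0.0, 0.0, -1.0]]
wrist_force: [0.1, 0.7, -0.6]
width: 0.193
gripper_force: 49.9
```

Call:
{"api": "step_arm", "payload": {"grip": [10,10], "delta_pos": [[0,0,0.5],[0,0,0.5]], "turn": [0,0]}}

```text
t: 30.48
tool_pos: [0.483, 0.3661, 0.2413]
ee_rot: [[1.0, 0.025, -0.0], [0.025, -1.0, -0.0], [-0.0, 0.0, -1.0]]
wrist_force: [0.6, -0.1, -1.7]
width: 0.194
gripper_force: 49.9
```

Call:
{"api": "step_arm", "payload": {"grip": [10,10], "delta_pos": [[0,0,0.4],[0,0,0.4]], "turn": [0,0]}}

```text
t: 30.72
tool_pos: [0.483, 0.3661, 0.2409]
ee_rot: [[1.0, 0.025, -0.0], [0.025, -1.0, -0.0], [-0.0, 0.0, -1.0]]
wrist_force: [0.2, -0.5, -0.9]
width: 0.19
gripper_force: 49.9
```

Call:
{"api": "step_arm", "payload": {"grip": [10,10], "delta_pos": [[0,0,0.4],[0,0,0.4]], "turn": [0,0]}}

```text
t: 30.98
tool_pos: [0.483, 0.3662, 0.2407]
ee_rot: [[1.0, 0.026, 0.0], [0.026, -1.0, 0.0], [0.0, -0.0, -1.0]]
wrist_force: [-0.5, -0.1, 2.1]
width: 0.196
gripper_force: 49.9
```

Shoulder is resting at the predicted height. Release.

Call:
{"api": "step_arm", "payload": {"grip": [10,30,45,45,45,45], "delta_pos": [[0,0,0],[0,0,0],[0,0,0],[0,0,0],[0,0,0],[0,0,0]], "turn": [0,0,0,0,0,0], "force": 10}}

```text
t: 31.72
tool_pos: [0.483, 0.3661, 0.2405]
ee_rot: [[1.0, 0.025, -0.0], [0.025, -1.0, -0.0], [-0.0, 0.0, -1.0]]
wrist_force: [0.1, -0.0, -0.7]
width: 0.49
gripper_force: 0.0
```

Call:
{"api": "step_arm", "payload": {"grip": [45,45,45,45,45,45,45,45,45,45], "delta_pos": [[0,0,-4],[0,0,-12],[0,0,-30],[0,0,-60],[0,0,-90],[0,0,-120],[-30,30,-140],[-60,70,-140],[-60,100,-140],[-60,100,-140]], "turn": [0,0,0,0,0,0,0,0,0,0]}}

```text
t: 32.98
tool_pos: [0.4256, 0.2626, 0.3819]
ee_rot: [[1.0, 0.022, 0.002], [0.023, -1.0, -0.001], [0.002, 0.001, -1.0]]
wrist_force: [0.1, 0.4, 0.0]
width: 0.49
gripper_force: 0.0
```

```bash
python3 - <<'E'
from h import *
st()
s=r.grab_frame("side");t=r.grab_frame("top")
cv2.imwrite("pics/e.png",np.hstack([cv2.resize(p["pixels"][y:y+100,x:x+100],(400,400),interpolation=3) for p,x,y in((s,200,150),(t,165,180))]))
for n in("vial","clips"): print(n,[ [np.round(d["point"],1).tolist() for d in r.landmark_of(n,p)[:1]] for p in (s,t)])
E
```

```text
32.98 pos [425.65 262.56 381.9 ] F [0.12 0.39 0.01] T [ 0.04 -0.03  0.04] yaw 1.29 w 45.0 g 0.0 j7 -136.9
vial [[[285.0, 237.2]], []]
clips [[[231.0, 195.0]], [[181.6, 233.8]]]
```

View pics/e.png

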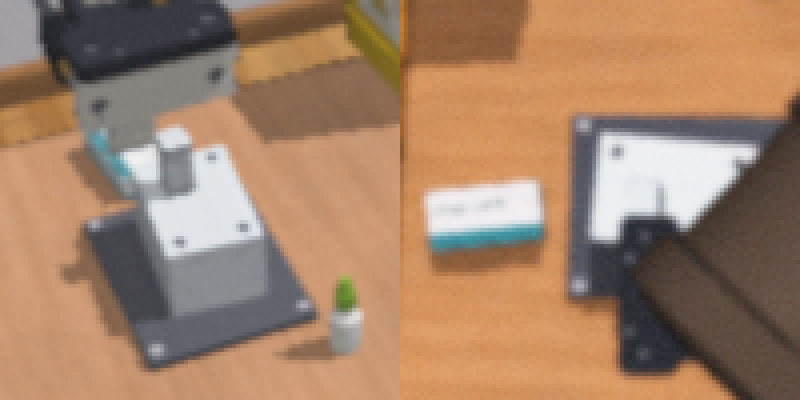

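The picture shows the pin seated with its head flush on the block at crop (175,160). The gripper is clear, and the carton (485,215) and vial (345,320) have not moved.

```bash
python3 -c "
from h import *
print(r.job_done())"
```

```text
the job is handed in; nothing more can be done
None
```

The job is handed in at about 33 s: the three touches were made in order at about 3–5 N, then the pin was seated in the bore and released, with the vial and clip carton left in place.

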